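# Stack two specimens for freezing beside the microtome

### The arm

A 7-joint arm with a two-finger parallel gripper is mounted at the origin on the work surface. World frame = base frame: x ahead of the robot, y to its left, z up, the work surface at z = 0. Lengths are in m, angles in rad, forces in N, time in s.
With the tool pointing down it reaches from about 0.425 to 0.875 m from the base axis. Payload 4.7 kg.
Tool frame: the origin (TCP) lies midway between the tips of the shut fingers; the grasp point (between the pads) lies 19 mm behind it; z points along the fingers, y is the line along which they close (so a half turn about z gives the same grasp; the last joint's range is limited). The gripper opens to 85 mm and grips with 20 to 120 N. Pads are 22 mm wide; open, the fingers measure 114 mm over their backs; the gripper's body (76 mm by 85 mm) begins 54 mm behind the grasp point. The pads swing forward as they close: fully open they stand 13 mm farther back than shut.
Start: joints at [0.014, 0.321, -0.07, 1.45, 0.023, 1.371, -0.057], TCP at [0.65, -0, 0.231] pointing down, gripper open.
Joint ranges: [-2.86, 2.86], [-0.3, 2.09], [-1.38, 1.24], [0.06, 2.45], [-1.56, 4.7], [0.09, 2.05], [-2.69, 2.69]. Speed limits (rad/s): [2.57, 2.57, 3.14, 3.14, 3.14, 3.14, 3.14].

### API

Orientations are given as a 3x3 rotation matrix whose columns are the frame's x, y, z axes.
In Python, from bench import sense, camera, job_done, spot_in gives the robot as it stands. The module is installed in compiled form; this text tells all that it offers.
- The arm moves only by the shell command python3 -m inch 'ROWS' [OPENING]. ROWS is a JSON object whose one key "deltas" holds a list that holds one entry, the list of rows, each a list of 4 numbers: the shift along the tool's x, y, z in m, then the turn about the tool's z in degrees. A call has 1 to 12 rows; each row is the pose to reach, as a shift and turn from the pose commanded when the call began, along the tool's axes at that moment; what a row does not reach only later rows make up. A row lasts 1/12 s, in which the tool goes at most 41.7 mm and 7.16 degrees, less where a joint would pass 70% of its speed; a pose out of reach is approached as far as the arm can. A call with a gripper value outside its range is refused whole. OPENING is the finger opening in m, from 0 to 0.0854, set as the call begins (- or left out, the last holds). The fingers move at their own pace and stop on an object; the grip force is fixed at half the most. Time passes only in rows, so rows that repeat a pose let the fingers close. It gives the time, the measured TCP pose, the force, the opening and the grip force at its end, in the units of the state.
- sense(): the state, without advancing time (a new reading comes with each control period).
- camera(name): name is "scene" or "side" or "wrist"; returns a dict with "frame" (400x640x3 uint8, blue, green, red), "depth" (400x640 float32, m along the optical axis (not along the pixel's ray), 0 where there is no reading), "mtx" (3x3 intrinsics, pixels), "dist" ([k1, k2, p1, p2, k3] as OpenCV has them; the pictures are not rectified), "R" (3x3) and "t" (3): a world point X has camera coordinates R X + t. Camera axes: x right, y down, z forward; pixel columns grow to the right and rows downward; lengths in m; the calibration is good to about 2 mm. A picture is of the moment at which its call begins.
- job_done(): hands the job in; it is judged then, once.
Trained networks look in the newest picture that a camera, given by its name, has taken for a name from the list of things; names that differ only in an ending like _2 or _b are one class to them, and where a whole thing is asked for, a point or a joint stands for the part that bears it (a point fixed in the world has none). Each returns a list of dicts, best first, with "p" (0 to 1); they miss things now and then, are a little off and sometimes report something else, mostly with a low value. They report only what shows in the picture. A call takes as long as a camera call. They do not tell look-alikes from the thing itself.
- spot_in(camera, query): "at" ([row, column] in pixels, amid what is visible of it).
The state is a dict: "clock": time; "joints": joint angles; "dq": joint speeds; "effort": joint torques, N m; "position": TCP position; "orientation": TCP orientation; "wrist_force": force on the tool from outside, world axes, zero at the start; "wrist_torque": the same for the moment, N m; "finger_gap": finger opening in m; "finger_force": force on a finger pad.
Only numpy, scipy, OpenCV 4.12 (cv2) and the standard library are available. Lean on these libraries where they do the work, as an engineer would, in place of code of your own. Each camera call takes 0.05 s, during which the arm holds its last target. There are 200 camera calls.

### The job

Build two freezing stacks, the blue one first and then the red one: lay the specimen disc flat in the recess of the freezing station of its own colour, then stand the brass heat extractor with the same colour cap upright and centred on top of its white specimen. Finish the blue stack before you place the red disc, and set each thing down gently and let go of it. Leave the black spare disc, the jar and the yellow blade box where they are.

Things in the scene. Friction and masses are not known exactly. Their poses are not given: they have to be found in the camera images.
- blue_station: fixed freezing station, blue: a round blue pedestal 92 mm in diameter, rim 24 mm high, with a round flat-bottomed recess 64 mm in diameter and 6 mm deep in its top (recess floor, aluminium, 18 mm above the origin). Origin: centre of the underside on the work surface, z up. It does not move during the job.
- blue_disc: loose specimen disc, blue: a round metal disc 50 mm in diameter and 26 mm high, its lowest 8 mm bare aluminium and the rest blue, carrying on its top centre a hard white specimen block 30 mm in diameter and 14 mm high (40 mm in all); from above a blue ring about a white centre. About 140 g. Origin: centre of the underside, z up. Grip it across the 50 mm disc.
- blue_extractor: loose heat extractor, blue: a plain upright brass cylinder 36 mm in diameter and 40 mm high in all, the top 6 mm a solid blue cap; from above a blue disc 36 mm wide. About 250 g. Origin: centre of the underside, z up.
- red_station: fixed freezing station, red: a round red pedestal 92 mm in diameter, rim 24 mm high, with a round flat-bottomed recess 64 mm in diameter and 6 mm deep in its top (recess floor, aluminium, 18 mm above the origin). Origin: centre of the underside on the work surface, z up. It does not move during the job.
- red_disc: loose specimen disc, red: a round metal disc 50 mm in diameter and 26 mm high, its lowest 8 mm bare aluminium and the rest red, carrying on its top centre a hard white specimen block 30 mm in diameter and 14 mm high (40 mm in all); from above a red ring about a white centre. About 140 g. Origin: centre of the underside, z up. Grip it across the 50 mm disc.
- red_extractor: loose heat extractor, red: a plain upright brass cylinder 36 mm in diameter and 40 mm high in all, the top 6 mm a solid red cap; from above a red disc 36 mm wide. About 250 g. Origin: centre of the underside, z up.
- spare_disc: bystander, loose: a spare disc with no specimen, black with a bare aluminium spot on top, 50 mm in diameter, 26 mm high. Origin: centre of the underside, z up.
- jar: bystander, loose: a small round jar with a white cap, 44 mm in diameter, 58 mm high. Origin: centre of the underside, z up.
- blade_box: bystander, loose: a flat yellow blade box 56 x 30 x 18 mm (x, y, z) with a black spot on top. Origin: centre of the underside, z up.
Not all that is in view belongs to the job. Leave any green look-alike of the red_station alone.

How it is judged:
On the way, in this order (a step that is already met when the one before it is completed fails the run):
1. the blue disc lies flat in the recess of the blue station, released (horizontal distance between blue_disc and blue_station below 0.01 m and z of blue_disc in the frame of blue_station between 0.0145 and 0.0215 m and angle between blue_disc's own z axis and vertical below 0.08 rad and linear speed of blue_disc below 0.02 m/s and angular speed of blue_disc below 0.2 rad/s and contact force between blue_disc and the fingers below 0.2 N), for 0.2 s.
2. the blue extractor stands on the specimen of the blue disc, which is still in its recess, released (all of step 1 and horizontal distance between blue_extractor and blue_disc below 0.01 m and z of blue_extractor in the frame of blue_disc between 0.0365 and 0.0435 m and angle between blue_extractor's own z axis and vertical below 0.08 rad and linear speed of blue_extractor below 0.02 m/s and angular speed of blue_extractor below 0.2 rad/s and contact force between blue_extractor and the fingers below 0.2 N), for 0.2 s.
3. the red disc lies flat in the recess of the red station, released (horizontal distance between red_disc and red_station below 0.01 m and z of red_disc in the frame of red_station between 0.0145 and 0.0215 m and angle between red_disc's own z axis and vertical below 0.08 rad and linear speed of red_disc below 0.02 m/s and angular speed of red_disc below 0.2 rad/s and contact force between red_disc and the fingers below 0.2 N), for 0.2 s.
4. the red extractor stands on the specimen of the red disc, which is still in its recess, released (all of step 3 and horizontal distance between red_extractor and red_disc below 0.01 m and z of red_extractor in the frame of red_disc between 0.0365 and 0.0435 m and angle between red_extractor's own z axis and vertical below 0.08 rad and linear speed of red_extractor below 0.02 m/s and angular speed of red_extractor below 0.2 rad/s and contact force between red_extractor and the fingers below 0.2 N), for 0.2 s.
At the end, for the whole second after the job is handed in: Each disc lies flat (within 0.08 rad) on the recess floor of the station of its colour, centred within 10 mm, and the extractor of that colour stands upright (within 0.08 rad) on its specimen, centred within 10 mm of the disc; heights within 3.5 mm; all four released and at rest (all of step 2 and all of step 4); the robot touches nothing.
It fails at once if the black spare disc, the jar or the yellow blade box is moved more than 25 mm from its place (distance of any of spare_disc, jar, blade_box from where it was at the start of the episode above 0.025 m).
It fails at once if the blue disc is dropped on the blue station: faster than 0.4 m/s over its place, less than 60 mm above it (linear speed of blue_disc above 0.4 m/s and horizontal distance between blue_disc and blue_station below 0.02 m and z of blue_disc in the frame of blue_station below 0.078 m).
It fails at once if the blue extractor is dropped on the blue disc: faster than 0.4 m/s over its place, less than 60 mm above it (linear speed of blue_extractor above 0.4 m/s and horizontal distance between blue_extractor and blue_disc below 0.02 m and z of blue_extractor in the frame of blue_disc below 0.1 m).
It fails at once if the red disc is dropped on the red station: faster than 0.4 m/s over its place, less than 60 mm above it (linear speed of red_disc above 0.4 m/s and horizontal distance between red_disc and red_station below 0.02 m and z of red_disc in the frame of red_station below 0.078 m).
It fails at once if the red extractor is dropped on the red disc: faster than 0.4 m/s over its place, less than 60 mm above it (linear speed of red_extractor above 0.4 m/s and horizontal distance between red_extractor and red_disc below 0.02 m and z of red_extractor in the frame of red_disc below 0.1 m).
It also fails if it takes over 120 s, if anything falls off the work surface, if the arm or the gripper's body presses on something with over 40 N, if the wrist force passes 120 N, or if a joint passes its speed limit or range.

## Working session

There is one attempt and no reset: what is moved stays moved. The work goes in short steps, Python scripts to look and compute and a shell command to move; the robot and the scene stay as the last step left them, time stands still between calls to the robot, and variables do not carry over. Pictures are saved under pics/ and viewed, at most 14 in all, crops included, and the job is handed in when it is done.

```bash
mkdir -p pics; cat > h.py <<'E'
import numpy as np, cv2
from bench import sense, camera, spot_in
def world(c, px, z=None):
    r,q=px
    u=cv2.undistortPoints(np.array([[[q,r]]],float),c["mtx"],np.array(c["dist"],float))[0,0]
    R=np.array(c["R"]);t=np.array(c["t"])
    o=-R.T@t; d=R.T@np.array([u[0],u[1],1.])
    if z is None:
        r0,q0=int(round(r)),int(round(q))
        p=c["depth"][max(r0-2,0):r0+3,max(q0-2,0):q0+3]; p=p[p>0]
        return o+d*np.median(p) if len(p) else None
    return o+d*(z-o[2])/d[2]
E
python3 - <<'E'
from h import *
np.set_printoptions(precision=4,suppress=True)
s=sense();print(s["clock"],s["position"],s["orientation"],s["finger_gap"])
for n in ["scene","side"]:
    c=camera(n);c["mtx"]=np.array(c["mtx"]);cv2.imwrite(f"pics/{n}0.png",c["frame"])
    for q in "blue_station blue_disc blue_extractor red_station red_disc red_extractor spare_disc jar blade_box".split():
        for f in spot_in(n,q)[:3]: print(n,q,round(f["p"],2),f["at"],world(c,f["at"]))
E
```

```text
0.0 [ 0.6495 -0.0001  0.2302] [[ 0.      1.     -0.0019]
 [ 1.     -0.     -0.0001]
 [-0.0001 -0.0019 -1.    ]] 0.0850496519221992
scene blue_station 0.7 [183.7, 326.3] [0.4684 0.0348 0.0205]
scene blue_disc 0.58 [174.8, 453.0] [0.4544 0.3235 0.0321]
scene blue_extractor 0.61 [239.0, 420.8] [0.608  0.2321 0.019 ]
scene blue_extractor 0.6 [242.2, 202.7] [ 0.6206 -0.2202  0.0402]
scene red_station 0.91 [140.8, 374.2] [0.3446 0.1529 0.0187]
scene red_station 0.86 [290.1, 416.5] [0.719  0.2097 0.018 ]
scene red_station 0.85 [292.3, 298.5] [ 0.7204 -0.0238  0.0182]
scene red_disc 0.56 [180.1, 172.8] [ 0.4654 -0.3095  0.0364]
scene red_extractor 0.52 [181.8, 244.3] [ 0.4726 -0.1477  0.0377]
scene spare_disc 0.57 [184.5, 381.5] [0.4748 0.159  0.0252]
scene jar 0.68 [242.0, 271.9] [ 0.6294 -0.0764  0.0577]
scene blade_box 0.61 [242.1, 422.0] [0.6148 0.234  0.018 ]
scene blade_box 0.43 [176.6, 455.6] [0.458  0.3294 0.0301]
side blue_station 0.93 [223.4, 350.1] [0.4294 0.0065 0.0181]
side blue_station 0.54 [265.0, 250.4] [0.6036 0.2362 0.021 ]
side blue_disc 0.61 [322.2, 291.7] [0.4369 0.3406 0.0396]
side blue_extractor 0.65 [158.3, 324.5] [ 0.6001 -0.2162  0.0272]
side red_station 0.94 [280.4, 366.5] [0.3292 0.1633 0.0197]
side red_station 0.83 [223.2, 281.7] [0.5994 0.0794 0.0174]
side red_station 0.81 [187.3, 260.6] [ 0.7237 -0.0222  0.0191]
side red_disc 0.62 [151.9, 376.1] [ 0.4579 -0.3075  0.0323]
side spare_disc 0.61 [261.5, 318.1] [0.4538 0.1644 0.0284]
side spare_disc 0.34 [222.7, 280.9] [0.6018 0.0795 0.0185]
side jar 0.79 [180.8, 302.5] [ 0.6071 -0.0697  0.0473]
side blade_box 0.84 [262.4, 250.7] [0.6089 0.2268 0.0171]
```

View pics/scene0.png

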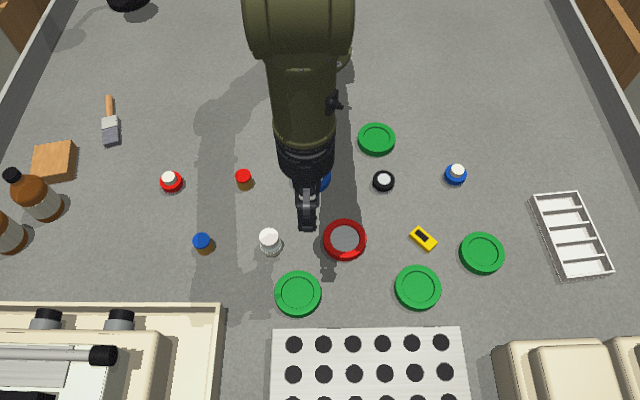

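View pics/side0.png

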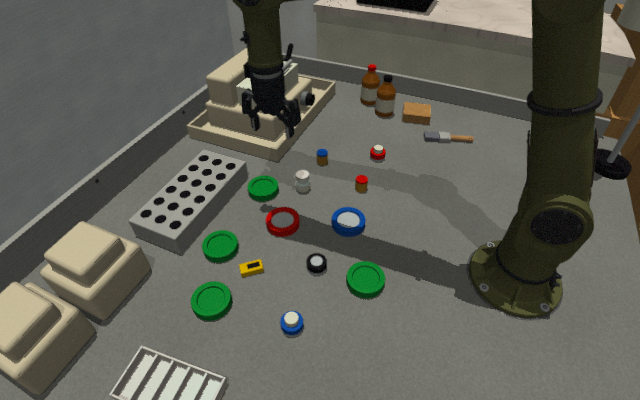

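The scene view shows the blue disc at (174,455), red disc (181,171), red extractor (180,244), blue extractor (242,202) and red station (240,345). The blue station, half hidden by the arm, is at (222,348) in the side view. Four stations are green decoys. Next I'll go above the blue disc.

```bash
cat >> h.py <<'E'
HS={"blue":[((100,120,60),(130,255,255))],"red":[((0,150,60),(8,255,255)),((172,150,60),(180,255,255))]}
def blobs(n,color,z,amin=60,save=None):
    """convex-hull centre of every coloured blob, put at height z; list of (area, xyz, diameter m)"""
    c=camera(n); c["mtx"]=np.array(c["mtx"],float)
    if save: cv2.imwrite(save,c["frame"])
    h=cv2.cvtColor(c["frame"],cv2.COLOR_BGR2HSV)
    m=sum(cv2.inRange(h,a,b) for a,b in HS[color])
    m=cv2.morphologyEx(m,cv2.MORPH_CLOSE,np.ones((5,5)))
    out=[]
    for k in cv2.findContours(m,cv2.RETR_EXTERNAL,cv2.CHAIN_APPROX_NONE)[0]:
        if cv2.contourArea(k)<amin: continue
        P=np.array([world(c,(p[0][1],p[0][0]),z)[:2] for p in k],np.float32)
        (x,y),(a,b),_=cv2.fitEllipse(cv2.convexHull(P)) if len(cv2.convexHull(P))>5 else cv2.minAreaRect(P)
        e=cv2.boundingRect(k)
        out.append((e,np.round([x,y],4),np.round([a,b],4)))
    return out
E
python3 - <<'E'
from h import *
c=camera("wrist");print(-np.array(c["R"]).T@c["t"],np.round(c["R"],3),c["mtx"])
for n in ("scene","side","wrist"):
  for col,z in (("blue",.04),("red",.04),("blue",.024),("red",.024)): print(n,col,z,*blobs(n,col,z,save=f"pics/{n}1.png"),sep="\n ")
E
python3 -m inch '{"deltas":[[[0.04,-0.03,0,0],[0.08,-0.06,0,0],[0.12,-0.09,0,0],[0.16,-0.12,0,0],[0.20,-0.15,0,0],[0.23,-0.18,0,0],[0.26,-0.20,0,0],[0.29,-0.20,0,0],[0.32,-0.20,0,0],[0.333,-0.20,0,0],[0.333,-0.20,0,0],[0.333,-0.20,0,0]]]}'
```

```text
[0.64951941 0.07111673 0.37408653] [[ 1.    -0.    -0.   ]
 [-0.    -0.96   0.282]
 [-0.    -0.282 -0.96 ]] [[284.42154532   0.         322.61800323]
 [  0.         284.42154532 201.97185671]
 [  0.           0.           1.        ]]
scene
 blue
 0.04
 ((192, 232, 18, 17), array([ 0.6155, -0.2254]), array([0.0339, 0.0376]))
 ((314, 171, 17, 23), array([0.4791, 0.0257]), array([0.0242, 0.0654]))
 ((444, 165, 23, 20), array([0.4577, 0.3252]), array([0.0482, 0.0581]))
scene
 red
 0.04
 ((323, 219, 44, 42), array([0.6158, 0.0686]), array([0.0898, 0.095 ]))
 ((160, 171, 23, 22), array([ 0.4707, -0.3122]), array([0.0478, 0.0614]))
 ((235, 169, 16, 14), array([ 0.4564, -0.1531]), array([0.035 , 0.0382]))
scene
 blue
 0.024
 ((192, 232, 18, 17), array([ 0.608 , -0.2305]), array([0.0346, 0.0384]))
 ((314, 171, 17, 23), array([0.4679, 0.0261]), array([0.0251, 0.0655]))
 ((444, 165, 23, 20), array([0.4466, 0.3319]), array([0.049 , 0.0603]))
scene
 red
 0.024
 ((323, 219, 44, 42), array([0.6083, 0.0696]), array([0.0917, 0.097 ]))
 ((160, 171, 23, 22), array([ 0.4601, -0.3189]), array([0.0484, 0
[... 1022 characters left out ...]
[0.0867, 0.096 ]))
wrist
 red
 0.04
 ((170, 278, 19, 15), array([ 0.4517, -0.1447]), array([0.0136, 0.0351]))
 ((247, 81, 77, 79), array([0.6065, 0.0688]), array([0.0865, 0.0867]))
wrist
 blue
 0.024
 ((288, 325, 24, 12), array([ 0.6146, -0.2366]), array([0.0297, 0.0351]))
 ((125, 143, 76, 72), array([ 0.4445, -0.0012]), array([0.0909, 0.1006]))
wrist
 red
 0.024
 ((170, 278, 19, 15), array([ 0.4423, -0.155 ]), array([0.0144, 0.0366]))
 ((247, 81, 77, 79), array([0.6044, 0.0687]), array([0.0906, 0.0909]))
clock: 2.65
position: [0.4493, 0.3343, 0.2312]
orientation: [[-0.003, 1.0, -0.0], [1.0, 0.003, -0.0], [-0.0, -0.0, -1.0]]
wrist_force: [-0.6, -0.4, 0.6]
finger_gap: 0.0853
finger_force: 0.0
```

```bash
cat >> h.py <<'E'
DIM={"disc":(.025,.008,.026),"ext":(.018,.034,.040),"station":(.046,0,.024)}
def locate(n,color,kind,near,dz=0,tol=.05,save=None):
    """xy of a coloured upright cylinder: its projected silhouette's box centre matched to the blob's; also the box size mismatch in px"""
    c=camera(n); K=np.array(c["mtx"],float); R=np.array(c["R"]); t=np.array(c["t"])
    if save: cv2.imwrite(save,c["frame"])
    r,z0,z1=DIM[kind]; a=np.linspace(0,2*np.pi,60)
    def box(xy):
        P=np.concatenate([np.c_[xy[0]+r*np.cos(a),xy[1]+r*np.sin(a),0*a+z+dz] for z in (z0,z1)])
        p=cv2.projectPoints(P,cv2.Rodrigues(R)[0],t,K,np.array(c["dist"],float))[0][:,0]
        return np.r_[p.min(0),p.max(0)]
    h=cv2.cvtColor(c["frame"],cv2.COLOR_BGR2HSV)
    m=sum(cv2.inRange(h,*x) for x in HS[color]); best=None
    for k in cv2.findContours(m,cv2.RETR_EXTERNAL,cv2.CHAIN_APPROX_NONE)[0]:
        if cv2.contourArea(k)<40: continue
        x,y,w,hh=cv2.boundingRect(k); b=np.array([x-.5,y-.5,x+w-.5,y+hh-.5])
        xy=np.array(near,float)
        from scipy.optimize import fsolve
        xy=fsolve(lambda v:((box(v)-b)[:2]+(box(v)-b)[2:]),xy)
        d=np.hypot(*(xy-near))
        if d<tol and (best is None or d<best[0]): best=(d,np.round(xy,4),np.round(box(xy)-b,1),b)
    return best
E
python3 - <<'E'
from h import *
s=sense();print(np.round(s["position"],4),np.round(s["orientation"],4))
print(locate("wrist","blue","disc",(.447,.333),save="pics/w2.png"))
print(locate("wrist","blue","station",(.442,0.0)))
for n in ("scene","side"):
  for a in (("blue","disc",(.447,.333)),("blue","ext",(.615,-.225)),("blue","station",(.442,0)),("red","disc",(.46,-.31)),("red","ext",(.456,-.155)),("red","station",(.604,.069))): print(n,a,locate(n,*a))
E
```

```text
[0.4493 0.3343 0.2312] [[-3.3e-03  1.0e+00 -1.0e-04]
 [ 1.0e+00  3.3e-03 -1.0e-04]
 [-1.0e-04 -1.0e-04 -1.0e+00]]
(np.float64(0.004161851384607521), array([0.4435, 0.3307]), array([-0. , -0.6,  0. ,  0.6]), array([298.5, 159.5, 338.5, 199.5]))
None
scene ('blue', 'disc', (0.447, 0.333)) (np.float64(0.00535940976601511), array([0.4418, 0.3343]), array([-0.3, -0.6,  0.3,  0.6]), array([443.5, 163.5, 466.5, 184.5]))
scene ('blue', 'ext', (0.615, -0.225)) (np.float64(0.0017761488621580298), array([ 0.6139, -0.2264]), array([-0.1, -0.1,  0.1,  0.1]), array([191.5, 231.5, 209.5, 248.5]))
scene ('blue', 'station', (0.442, 0)) (np.float64(0.0042693598344092564), array([ 0.4378, -0.001 ]), array([-0. , -0.9,  0. ,  0.9]), array([290.5, 156.5, 330.5, 193.5]))
scene ('red', 'disc', (0.46, -0.31)) (np.float64(0.01169596069398729), array([ 0.4561, -0.321 ]), array([-0.6, -0.3,  0.6,  0.3]), array([159.5, 170.5, 182.5, 192.5]))
scene ('red', 'ext', (0.456, -0.155)) (np.float64(0.0019355400387692902), array([ 0.4551, -0.1533]), array([-0.2, -0.4,  0.2,  0.4]), array([234.5, 168.5, 250.5, 182.5]))
s
[... 358 characters left out ...]
, (0.615, -0.225)) (np.float64(0.004253207477233164), array([ 0.6145, -0.2292]), array([-0.1, -0.2,  0.1,  0.2]), array([316.5, 148.5, 327.5, 156.5]))
side ('blue', 'station', (0.442, 0)) (np.float64(0.00482326528588428), array([ 0.4396, -0.0042]), array([-0.5, -0.3,  0.5,  0.3]), array([331.5, 206.5, 364.5, 236.5]))
side ('red', 'disc', (0.46, -0.31)) (np.float64(0.012021099646665848), array([ 0.4561, -0.3214]), array([ 0.1, -0.8, -0.1,  0.8]), array([369.5, 147.5, 385.5, 159.5]))
side ('red', 'ext', (0.456, -0.155)) (np.float64(0.002393731882264201), array([ 0.4558, -0.1574]), array([-0.2, -0.3,  0.2,  0.3]), array([355.5, 174.5, 367.5, 183.5]))
side ('red', 'station', (0.604, 0.069)) None
```

View pics/w2.png

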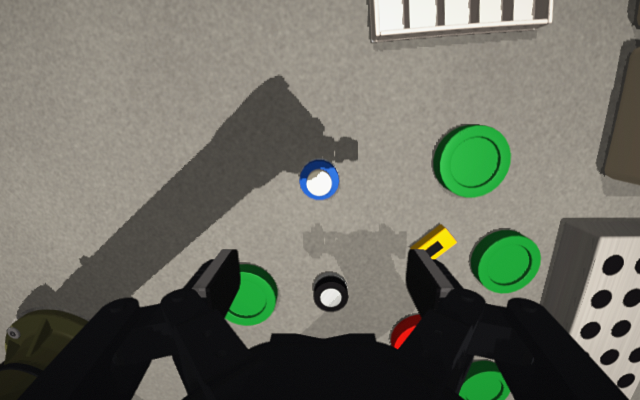

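The wrist view shows the blue disc at (row 180, col 319), clear of its neighbours. It agrees with the other cameras at (0.4437, 0.331).

```bash
python3 -m inch '{"deltas":[[[-0.003,-0.0055,0,0],[-0.003,-0.0055,0.03,0],[-0.003,-0.0055,0.06,0],[-0.003,-0.0055,0.09,0],[-0.003,-0.0055,0.12,0],[-0.003,-0.0055,0.15,0],[-0.003,-0.0055,0.165,0],[-0.003,-0.0055,0.17,0],[-0.003,-0.0055,0.17,0],[-0.003,-0.0055,0.17,0]]]}'
```

```text
clock: 4.18
position: [0.4449, 0.3304, 0.0623]
orientation: [[-0.0, 1.0, 0.001], [1.0, 0.0, 0.001], [0.001, 0.001, -1.0]]
wrist_force: [0.6, -0.0, 0.7]
finger_gap: 0.0852
finger_force: 0.0
```

```bash
python3 -m inch '{"deltas":[[[0,-0.001,0.02,0],[0,-0.001,0.04,0],[0,-0.001,0.05,0],[0,-0.001,0.055,0],[0,-0.001,0.055,0],[0,-0.001,0.055,0]]]}'
python3 -m inch '{"deltas":[[[0,0,0,0],[0,0,0,0],[0,0,0,0],[0,0,0,0],[0,0,0,0],[0,0,0,0],[0,0,0,0],[0,0,0,0],[0,0,0,0],[0,0,0,0]]]}' 0.03
```

```text
clock: 4.68
position: [0.4442, 0.3305, 0.0073]
orientation: [[-0.0, 1.0, 0.001], [1.0, 0.0, 0.001], [0.001, 0.001, -1.0]]
wrist_force: [0.1, -0.1, 0.0]
finger_gap: 0.0853
finger_force: 0.0
clock: 5.52
position: [0.4445, 0.3306, 0.0076]
orientation: [[0.0, 1.0, 0.002], [1.0, -0.0, 0.001], [0.001, 0.002, -1.0]]
wrist_force: [-0.5, -1.1, 6.1]
finger_gap: 0.0479
finger_force: 61.9
```

```bash
python3 -m inch '{"deltas":[[[0,0,-0.02,0],[0,0,-0.04,0],[0,0,-0.07,0],[0,0,-0.10,0],[0,0,-0.12,0],[-0.03,0,-0.12,0],[-0.06,0,-0.12,0],[-0.09,0,-0.12,0],[-0.12,0,-0.12,0],[-0.14,0,-0.12,0],[-0.15,0,-0.12,0],[-0.15,0,-0.12,0]]]}'
python3 - <<'E'
from h import *
s=sense();print(s["position"],s["finger_gap"],s["wrist_force"])
for n in ("scene","side","wrist"):
  print(n,locate(n,"blue","station",(.44,0),save=f"pics/{n}3.png"))
  print(n,locate(n,"blue","disc",s["position"][:2],dz=s["position"][2]-.0076))
  print(n,locate(n,"red","station",(.604,.07)))
E
```

```text
clock: 6.52
position: [0.4435, 0.1775, 0.1261]
orientation: [[0.004, 1.0, -0.0], [1.0, -0.004, -0.001], [-0.001, -0.0, -1.0]]
wrist_force: [-0.6, -0.1, -1.5]
finger_gap: 0.048
finger_force: 62.4
[0.4435232  0.1774792  0.12606435] 0.04796569221141585 [-0.64705814 -0.12767911 -1.49190998]
scene (np.float64(0.002368368852893557), array([ 0.4378, -0.001 ]), array([-0. , -0.9,  0. ,  0.9]), array([290.5, 156.5, 330.5, 193.5]))
scene (np.float64(0.011071522004055347), array([0.4411, 0.1667]), array([-8.7, -1.8,  8.7,  1.8]), array([386.5, 131.5, 394.5, 152.5]))
scene (np.float64(0.0011646684252069627), array([0.6032, 0.0708]), array([ 0. , -1.1, -0. ,  1.1]), array([322.5, 218.5, 366.5, 260.5]))
side (np.float64(0.012167303011776287), array([ 0.4309, -0.008 ]), array([-4.1, -0.3,  4.1,  0.3]), array([338.5, 206.5, 364.5, 236.5]))
side (np.float64(0.009193963568981722), array([0.4447, 0.1866]), array([-1.5, -1.9,  1.5,  1.9]), array([307.5, 231.5, 327.5, 250.5]))
side (np.float64(0.0021603129993598078), array([0.6045, 0.0679]), array([-0.6, -0.3,  0.6,  0.3]), array([265.5, 206.5, 298.5, 236.5]))
wrist (np.float64(0.03488119276702517), array([0.4398, 0.0349]), array([ -9.6, -30. ,   9.6,  30. ]), array([285.5, 314.5, 353.5, 338.5]))
wrist (np.float64(0.006559852610991697), array([0.4427, 0.184 ]), array([-2.1, -3.4,  2.1,  3.4]), array([273.5, 208.5, 371.5, 304.5]))
wrist (np.float64(0.011955586087121262), array([0.6027, 0.0819]), array([ -2.5, -12.6,   2.5,  12.6]), array([429.5, 256.5, 521.5, 319.5]))
```

```bash
python3 -m inch '{"deltas":[[[-0.03,0,0,0],[-0.06,-0.001,0,0],[-0.09,-0.002,0,0],[-0.12,-0.003,0,0],[-0.15,-0.003,0,0],[-0.17,-0.003,0,0],[-0.18,-0.003,0,0],[-0.18,-0.003,0.02,0],[-0.18,-0.003,0.04,0],[-0.18,-0.003,0.05,0],[-0.18,-0.003,0.05,0],[-0.18,-0.003,0.05,0]]]}'
```

```text
clock: 7.97
position: [0.4403, 0.0007, 0.0762]
orientation: [[-0.001, 1.0, -0.001], [1.0, 0.001, 0.0], [0.0, -0.001, -1.0]]
wrist_force: [0.3, 0.1, -1.0]
finger_gap: 0.0481
finger_force: 62.4
```

```bash
python3 -m inch '{"deltas":[[[-0.0045,-0.0005,0,0],[-0.0045,-0.0005,0.01,0],[-0.0045,-0.0005,0.02,0],[-0.0045,-0.0005,0.03,0],[-0.0045,-0.0005,0.035,0],[-0.0045,-0.0005,0.04,0],[-0.0045,-0.0005,0.04,0]]]}'
python3 - <<'E'
from h import *
for n in ("side","wrist"): 
  c=camera(n);cv2.imwrite(f"pics/{n}4.png",c["frame"])
a=cv2.imread("pics/side4.png")[160:280,270:430];b=cv2.imread("pics/wrist4.png")
cv2.imwrite("pics/v4.png",np.vstack([cv2.resize(a,(400,300),interpolation=2),cv2.resize(b,(400,250))]))
E
```

```text
clock: 8.55
position: [0.439, -0.0045, 0.035]
orientation: [[-0.0, 1.0, -0.002], [1.0, 0.0, -0.0], [-0.0, -0.002, -1.0]]
wrist_force: [-0.6, 0.4, -1.1]
finger_gap: 0.0481
finger_force: 62.4
```

View pics/v4.png

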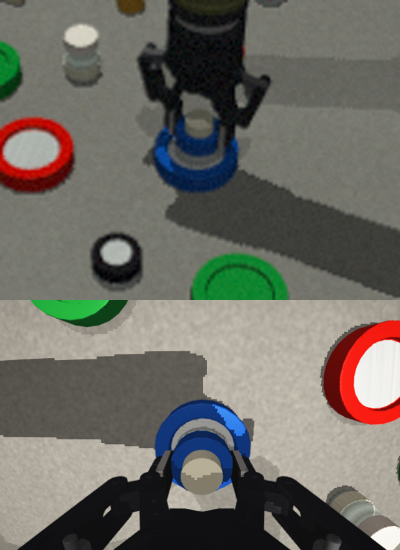

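The disc hangs centred over the blue recess in both views (wrist crop: both centres near column 203). I'll lower it and release.

```bash
python3 -m inch '{"deltas":[[[0,0,0.003,0],[0,0,0.006,0],[0,0,0.008,0],[0,0,0.0095,0],[0,0,0.0095,0],[0,0,0.0095,0]]]}'
```

```text
clock: 9.15
position: [0.44, -0.0045, 0.0268]
orientation: [[-0.0, 1.0, -0.0], [1.0, 0.0, -0.0], [-0.0, -0.0, -1.0]]
wrist_force: [0.8, 0.4, -2.0]
finger_gap: 0.048
finger_force: 62.4
```

```bash
python3 -m inch '{"deltas":[[[0,0,0.001,0],[0,0,0.001,0],[0,0,0.001,0]]]}'; python3 -m inch '{"deltas":[[[0,0,0,0],[0,0,0,0],[0,0,0,0],[0,0,0,0],[0,0,-0.01,0],[0,0,-0.03,0],[0,0,-0.06,0],[0,0,-0.10,0],[0,0,-0.13,0],[0,0,-0.16,0],[0,0,-0.16,0],[0,0,-0.16,0]]]}' 0.075
python3 - <<'E'
from h import *
c=camera("wrist");cv2.imwrite("pics/w5.png",c["frame"]);print(sense()["position"])
print(locate("scene","blue","ext",(.614,-.227)))
E
```

```text
clock: 9.4
position: [0.44, -0.0046, 0.0258]
orientation: [[0.0, 1.0, 0.0], [1.0, -0.0, -0.0], [-0.0, 0.0, -1.0]]
wrist_force: [-0.4, 0.0, -1.3]
finger_gap: 0.0479
finger_force: 62.4
clock: 10.4
position: [0.4415, -0.0045, 0.1885]
orientation: [[-0.0, 1.0, 0.005], [1.0, 0.0, 0.0], [0.0, 0.005, -1.0]]
wrist_force: [-0.1, -0.3, -0.9]
finger_gap: 0.0752
finger_force: 0.0
[ 0.44022372 -0.00453223  0.18667196]
(np.float64(0.0005845673951520251), array([ 0.6139, -0.2264]), array([-0.1, -0.1,  0.1,  0.1]), array([191.5, 231.5, 209.5, 248.5]))
```

View pics/w5.png

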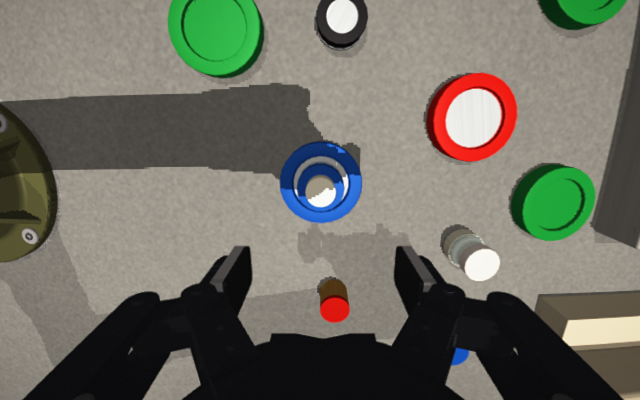

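The blue disc sits in the recess, with white specimen at about (190,320) and ring concentric. On to the blue extractor.

```bash
cat >> h.py <<'E'
def top(n,z,near,rad=.03,dz=.004):
    """centre of the flat top at height z near a point, from depth: box centre, median, size, count"""
    c=camera(n); K=np.array(c["mtx"],float); D=c["depth"]
    v,u=np.nonzero(D>0); p=cv2.undistortPoints(np.c_[u,v].astype(float)[:,None],K,np.array(c["dist"],float))[:,0]
    d=D[v,u]; X=(np.c_[p*d[:,None],d]-c["t"])@np.array(c["R"])
    X=X[(abs(X[:,2]-z)<dz)&(np.hypot(*(X[:,:2]-near).T)<rad)]
    if len(X)<5: return None
    lo,hi=np.percentile(X[:,:2],[2,98],axis=0)
    return np.round((lo+hi)/2,4),np.round(X.mean(0),4),np.round(hi-lo,4),len(X)
E
python3 - <<'E'
from h import *
print(top("wrist",.058,(.44,-.004)),top("scene",.058,(.44,-.004)))
E
python3 -m inch '{"deltas":[[[-0.025,0.02,0,0],[-0.05,0.04,0,0],[-0.075,0.06,0,0],[-0.10,0.08,0,0],[-0.125,0.10,0,0],[-0.15,0.12,0,0],[-0.175,0.14,0,0],[-0.20,0.16,0,0],[-0.215,0.17,0,0],[-0.2235,0.174,0,0],[-0.2235,0.174,0,0],[-0.2235,0.174,0,0]]]}' 0.06
python3 - <<'E'
from h import *
print(sense()["position"]);print(top("wrist",.04,(.614,-.228)));print(locate("wrist","blue","ext",(.614,-.228)))
E
```

```text
(array([ 0.4392, -0.0024]), array([ 0.4393, -0.0023,  0.0579]), array([0.0274, 0.0274]), 731) (array([ 0.4404, -0.0013]), array([ 0.4411, -0.0012,  0.0579]), array([0.0282, 0.0266]), 130)
clock: 11.6
position: [0.6131, -0.2273, 0.1846]
orientation: [[0.0, 1.0, -0.002], [1.0, -0.0, 0.001], [0.001, -0.002, -1.0]]
wrist_force: [-1.0, 1.2, 0.8]
finger_gap: 0.0597
finger_force: 0.0
[ 0.6131199  -0.22731865  0.18455452]
(array([ 0.6153, -0.227 ]), array([ 0.6155, -0.2267,  0.0399]), array([0.0323, 0.0329]), 928)
(np.float64(0.0014942602928443456), array([ 0.6155, -0.2279]), array([-0.2, -0.3,  0.2,  0.3]), array([308.5, 173.5, 342.5, 207.5]))
```

```bash
python3 -m inch '{"deltas":[[[0,0.0015,0.03,0],[0,0.0015,0.06,0],[0,0.0015,0.09,0],[0,0.0015,0.11,0],[0,0.0015,0.13,0],[0,0.0015,0.15,0],[0,0.0015,0.16,0],[0,0.0015,0.17,0],[0,0.0015,0.17,0],[0,0.0015,0.17,0]]]}' 0.07
python3 -m inch '{"deltas":[[[0,0,0,0],[0,0,0,0],[0,0,0,0],[0,0,0,0],[0,0,0,0],[0,0,0,0],[0,0,0,0],[0,0,0,0],[0,0,0,0],[0,0,0,0]]]}' 0.02
```

```text
clock: 12.53
position: [0.6158, -0.2276, 0.0164]
orientation: [[-0.001, 1.0, 0.0], [1.0, 0.001, 0.0], [0.0, 0.0, -1.0]]
wrist_force: [-0.2, -0.4, 0.1]
finger_gap: 0.07
finger_force: 0.0
clock: 13.37
position: [0.6165, -0.2285, 0.0175]
orientation: [[0.0, 1.0, 0.002], [1.0, -0.0, -0.001], [-0.001, 0.002, -1.0]]
wrist_force: [-1.8, -0.9, 6.4]
finger_gap: 0.0341
finger_force: 60.3
```

```bash
python3 -m inch '{"deltas":[[[0,0,-0.02,0],[0,0,-0.05,0],[0,0,-0.08,0],[0,0,-0.11,0],[0.025,-0.02,-0.13,0],[0.05,-0.04,-0.13,0],[0.075,-0.06,-0.13,0],[0.10,-0.08,-0.13,0],[0.125,-0.10,-0.13,0],[0.15,-0.12,-0.13,0],[0.15,-0.12,-0.13,0],[0.15,-0.12,-0.13,0]]]}'; python3 - <<'E'
from h import *
s=sense();p=s["position"];print(p,s["orientation"],s["finger_gap"],"togo",np.array([.4393,-.0026])-p[:2])
E
```

```text
clock: 14.37
position: [0.4944, -0.0764, 0.1455]
orientation: [[-0.003, 1.0, -0.001], [1.0, 0.003, 0.0], [0.0, -0.001, -1.0]]
wrist_force: [1.0, -0.6, -2.5]
finger_gap: 0.0341
finger_force: 60.8
[ 0.49436992 -0.07639282  0.14549227] [[-3.18786234e-03  9.99994749e-01 -5.82803974e-04]
 [ 9.99994880e-01  3.18802294e-03  2.74837708e-04]
 [ 2.76694258e-04 -5.81924845e-04 -9.99999792e-01]] 0.034121854475741925 togo [-0.05506992  0.07379282]
```

```bash
python3 -m inch '{"deltas":[[[0.02,-0.015,0,0],[0.04,-0.03,0,0],[0.06,-0.045,0,0],[0.074,-0.055,0,0],[0.074,-0.055,0.01,0],[0.074,-0.055,0.03,0],[0.074,-0.055,0.04,0],[0.074,-0.055,0.05,0],[0.074,-0.055,0.05,0],[0.074,-0.055,0.05,0]]]}'; python3 - <<'E'
from h import *
print(locate("scene","blue","ext",(.44,-.003),dz=.078),locate("side","blue","ext",(.44,-.003),dz=.078))
for n in ("side","wrist"): 
  c=camera(n);cv2.imwrite(f"pics/{n}6.png",c["frame"])
a=cv2.imread("pics/side6.png")[160:280,270:430];b=cv2.imread("pics/wrist6.png")
cv2.imwrite("pics/v6.png",np.vstack([cv2.resize(a,(400,300),interpolation=2),cv2.resize(b,(400,250))]))
E
```

```text
clock: 15.2
position: [0.4404, -0.0047, 0.0953]
orientation: [[0.001, 1.0, -0.001], [1.0, -0.001, -0.0], [-0.0, -0.001, -1.0]]
wrist_force: [0.5, -0.6, -3.0]
finger_gap: 0.0338
finger_force: 60.9
None (np.float64(0.003175551888701132), array([ 0.4431, -0.0038]), array([-1.1, -0.7,  1.1,  0.7]), array([342.5, 188.5, 354.5, 198.5]))
```

View pics/v6.png

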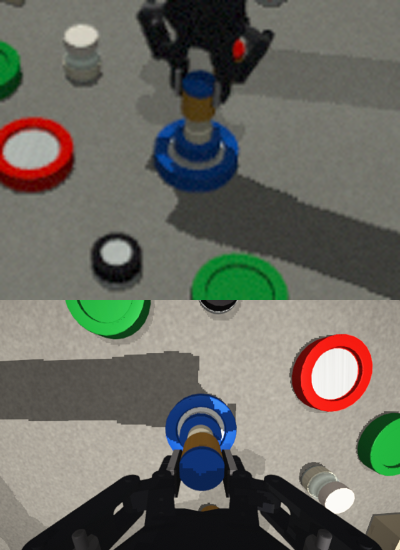

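The extractor is aligned over the specimen in both views, about 20 mm above. I'll lower it slowly.

```bash
python3 -m inch '{"deltas":[[[0.002,-0.001,0.004,0],[0.002,-0.001,0.008,0],[0.002,-0.001,0.012,0],[0.002,-0.001,0.015,0],[0.002,-0.001,0.017,0],[0.002,-0.001,0.018,0],[0.002,-0.001,0.018,0],[0.002,-0.001,0.018,0]]]}'
```

```text
clock: 16.07
position: [0.4396, -0.0021, 0.0778]
orientation: [[0.0, 1.0, 0.0], [1.0, -0.0, -0.0], [-0.0, 0.0, -1.0]]
wrist_force: [0.3, -0.6, -3.1]
finger_gap: 0.0337
finger_force: 60.9
```

```bash
python3 -m inch '{"deltas":[[[0,0,0.001,0],[0,0,0.002,0],[0,0,0.002,0],[0,0,0.002,0]]]}'
```

```text
clock: 16.4
position: [0.4395, -0.002, 0.0758]
orientation: [[-0.0, 1.0, 0.0], [1.0, 0.0, -0.0], [-0.0, 0.0, -1.0]]
wrist_force: [0.0, -1.3, -3.1]
finger_gap: 0.0342
finger_force: 60.9
```

```bash
python3 -m inch '{"deltas":[[[0,0,0.0005,0],[0,0,0.001,0],[0,0,0.001,0],[0,0,0.001,0]]]}'
```

```text
clock: 16.73
position: [0.4397, -0.002, 0.0754]
orientation: [[-0.0, 1.0, 0.0], [1.0, 0.0, -0.0], [-0.0, 0.0, -1.0]]
wrist_force: [-2.4, -0.2, 5.3]
finger_gap: 0.0339
finger_force: 61.5
```

Contact: force rose to +5 N. Release and rise.

```bash
python3 -m inch '{"deltas":[[[0,0,0,0],[0,0,0,0],[0,0,0,0],[0,0,0,0],[0,0,0,0],[0,0,-0.02,0],[0,0,-0.04,0],[0,0,-0.07,0],[0,0,-0.10,0],[0,0,-0.13,0],[0,0,-0.13,0],[0,0,-0.13,0]]]}' 0.065
python3 - <<'E'
from h import *
print(sense()["position"],top("wrist",.098,(.44,-.003)),top("scene",.098,(.44,-.003)))
c=camera("wrist");cv2.imwrite("pics/w7.png",c["frame"])
print([(n,locate(n,"red","disc",(.456,-.321))[1:3]) for n in ("scene","side")])
E
```

```text
clock: 17.73
position: [0.4408, -0.002, 0.2066]
orientation: [[0.0, 1.0, 0.004], [1.0, -0.0, 0.0], [0.0, 0.004, -1.0]]
wrist_force: [-0.0, -0.0, -0.7]
finger_gap: 0.0649
finger_force: 0.0
[ 0.44083207 -0.00198005  0.2066112 ] (array([ 0.4389, -0.0005]), array([ 4.39e-01, -3.00e-04,  9.79e-02]), array([0.0321, 0.033 ]), 1181) (array([0.4401, 0.0007]), array([0.4405, 0.0009, 0.0978]), array([0.0325, 0.0321]), 193)Traceback (most recent call last):
  File "<stdin>", line 4, in <module>
TypeError: 'NoneType' object is not subscriptable
```

View pics/w7.png

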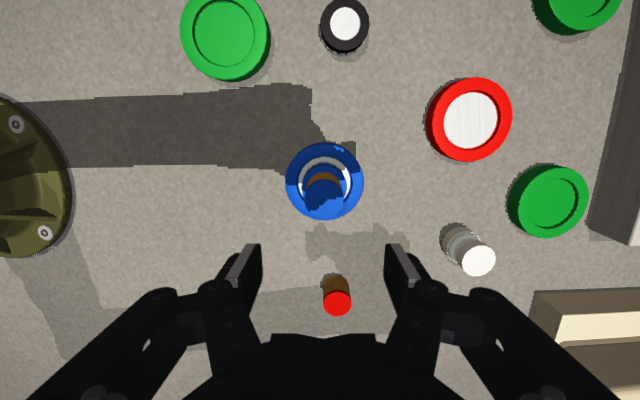

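The blue stack stands upright, its cap at (190,324), top at z=0.098 as expected and centred within about 2 mm. Now the red disc.

```bash
python3 -m inch '{"deltas":[[[-0.03,0,0,0],[-0.06,0,0,0],[-0.09,0.01,0,0],[-0.12,0.01,0,0],[-0.15,0.01,0,0],[-0.18,0.01,0,0],[-0.21,0.016,0,0],[-0.24,0.016,0,0],[-0.27,0.016,0,0],[-0.30,0.016,0,0],[-0.319,0.016,0,0],[-0.319,0.016,0,0]]]}' 0.085
python3 -m inch '{"deltas":[[[0,0,0,0],[0,0,0,0]]]}'
python3 - <<'E'
from h import *
print(sense()["position"]);print(top("wrist",.04,(.456,-.321)));print(locate("wrist","red","disc",(.456,-.321)))
E
```

```text
clock: 18.98
position: [0.4533, -0.326, 0.2035]
orientation: [[0.007, 1.0, -0.003], [1.0, -0.007, -0.002], [-0.002, -0.003, -1.0]]
wrist_force: [-0.7, 0.0, -0.2]
finger_gap: 0.0849
finger_force: 0.0
clock: 19.15
position: [0.4555, -0.3198, 0.2038]
orientation: [[-0.001, 1.0, -0.001], [1.0, 0.001, 0.001], [0.001, -0.001, -1.0]]
wrist_force: [1.1, 0.3, 0.2]
finger_gap: 0.085
finger_force: 0.0
[ 0.45545712 -0.31981595  0.20380836]
(array([ 0.4583, -0.3224]), array([ 0.458 , -0.3222,  0.0399]), array([0.0266, 0.0273]), 569)
(np.float64(0.003159657297433049), array([ 0.4577, -0.3236]), array([-0.1, -0.7,  0.1,  0.7]), array([303.5, 163.5, 346.5, 206.5]))
```

```bash
python3 -m inch '{"deltas":[[[-0.0025,0.002,0.03,0],[-0.0025,0.002,0.06,0],[-0.0025,0.002,0.09,0],[-0.0025,0.002,0.12,0],[-0.0025,0.002,0.14,0],[-0.0025,0.002,0.16,0],[-0.0025,0.002,0.175,0],[-0.0025,0.002,0.185,0],[-0.0025,0.002,0.193,0],[-0.0025,0.002,0.195,0],[-0.0025,0.002,0.195,0],[-0.0025,0.002,0.195,0]]]}'
python3 -m inch '{"deltas":[[[0,0,0,0],[0,0,0,0],[0,0,0,0],[0,0,0,0],[0,0,0,0],[0,0,0,0],[0,0,0,0],[0,0,0,0],[0,0,0,0],[0,0,0,0]]]}' 0.03
```

```text
clock: 20.25
position: [0.4582, -0.3238, 0.0107]
orientation: [[-0.0, 1.0, 0.001], [1.0, 0.0, -0.001], [-0.001, 0.001, -1.0]]
wrist_force: [-0.4, 0.7, 0.1]
finger_gap: 0.0848
finger_force: 0.0
clock: 21.08
position: [0.4584, -0.324, 0.0111]
orientation: [[-0.0, 1.0, 0.002], [1.0, 0.0, -0.001], [-0.001, 0.002, -1.0]]
wrist_force: [-0.8, 0.2, 5.6]
finger_gap: 0.0475
finger_force: 61.5
```

```bash
python3 -m inch '{"deltas":[[[0,0,-0.02,0],[0,0,-0.05,0],[0,0,-0.08,0],[0,0,-0.11,0],[0,0.02,-0.14,0],[0.02,0.04,-0.16,0],[0.05,0.06,-0.16,0],[0.08,0.08,-0.16,0],[0.11,0.10,-0.16,0],[0.14,0.12,-0.16,0],[0.17,0.14,-0.16,0],[0.20,0.146,-0.16,0]]]}'
python3 -m inch '{"deltas":[[[0.03,0,0,0],[0.06,0,0,0],[0.09,0,0,0],[0.12,0,0,0],[0.15,0,0,0],[0.17,0,0,0],[0.185,0,0,0],[0.192,0,0,0],[0.192,0,0,0],[0.192,0,0,0]]]}'
```

```text
clock: 22.08
position: [0.6056, -0.1212, 0.1695]
orientation: [[-0.001, 1.0, 0.001], [1.0, 0.001, 0.0], [0.0, 0.001, -1.0]]
wrist_force: [0.7, 1.2, -1.0]
finger_gap: 0.0475
finger_force: 62.3
clock: 22.92
position: [0.6034, 0.0675, 0.1696]
orientation: [[0.0, 1.0, -0.0], [1.0, -0.0, -0.001], [-0.001, -0.0, -1.0]]
wrist_force: [0.3, -0.5, -1.5]
finger_gap: 0.0474
finger_force: 62.3
```

Lower to about 10 mm above the seat and look.

```bash
python3 -m inch '{"deltas":[[[0.001,0.001,0.02,0],[0.001,0.001,0.04,0],[0.001,0.001,0.06,0],[0.001,0.001,0.08,0],[0.001,0.001,0.10,0],[0.001,0.001,0.11,0],[0.001,0.001,0.12,0],[0.001,0.001,0.125,0],[0.001,0.001,0.13,0],[0.001,0.001,0.13,0],[0.001,0.001,0.13,0]]]}'; python3 - <<'E'
from h import *
for n in ("side","wrist"): 
  c=camera(n);cv2.imwrite(f"pics/{n}8.png",c["frame"])
a=cv2.imread("pics/side8.png")[160:280,210:370];b=cv2.imread("pics/wrist8.png")
cv2.imwrite("pics/v8.png",np.vstack([cv2.resize(a,(400,300),interpolation=2),cv2.resize(b,(400,250))]))
E
```

```text
clock: 23.83
position: [0.605, 0.0694, 0.0405]
orientation: [[0.0, 1.0, 0.001], [1.0, -0.0, 0.0], [0.0, 0.001, -1.0]]
wrist_force: [0.2, -0.5, -1.5]
finger_gap: 0.0476
finger_force: 62.3
```

View pics/v8.png

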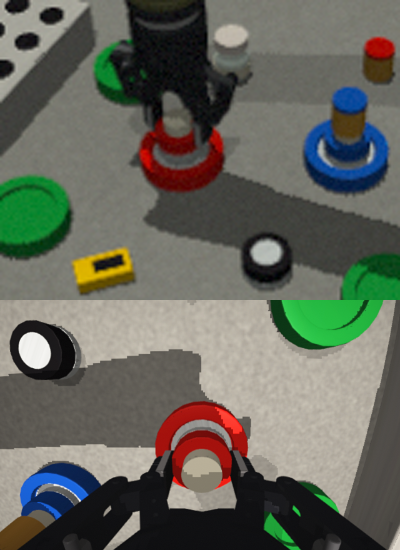

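The red disc is centred over the red recess (wrist crop column about 202), and the blue stack is intact. Lowering 11–12 mm.

```bash
python3 -m inch '{"deltas":[[[0,0,0.003,0],[0,0,0.006,0],[0,0,0.009,0],[0,0,0.0105,0],[0,0,0.0105,0],[0,0,0.0105,0]]]}'; python3 -m inch '{"deltas":[[[0,0,0.0005,0],[0,0,0.001,0],[0,0,0.001,0],[0,0,0.001,0]]]}'
```

```text
clock: 24.43
position: [0.6045, 0.0694, 0.0292]
orientation: [[-0.0, 1.0, -0.0], [1.0, 0.0, -0.0], [-0.0, -0.0, -1.0]]
wrist_force: [-0.3, 0.0, -1.3]
finger_gap: 0.0477
finger_force: 62.3
clock: 24.77
position: [0.6045, 0.0695, 0.0291]
orientation: [[0.0, 1.0, -0.0], [1.0, -0.0, 0.0], [0.0, -0.0, -1.0]]
wrist_force: [-3.5, -0.5, 4.8]
finger_gap: 0.0476
finger_force: 63.1
```

Contact felt; release and rise, then go above the red extractor.

```bash
python3 -m inch '{"deltas":[[[0,0,0,0],[0,0,0,0],[0,0,0,0],[0,0,0,0],[0,0,0,0],[0,0,-0.02,0],[0,0,-0.05,0],[0,0,-0.08,0],[0,0,-0.12,0],[0,0,-0.16,0],[0,0,-0.17,0],[0,0,-0.17,0]]]}' 0.075
python3 - <<'E'
from h import *
print(sense()["position"],top("wrist",.058,(.604,.069)),top("scene",.058,(.604,.069)))
E
python3 -m inch '{"deltas":[[[-0.03,-0.02,0,0],[-0.06,-0.04,0,0],[-0.09,-0.06,0,0],[-0.12,-0.08,0,0],[-0.15,-0.10,0,0],[-0.18,-0.12,0,0],[-0.205,-0.14,0,0],[-0.22,-0.149,0,0],[-0.225,-0.149,0,0],[-0.225,-0.149,0,0],[-0.225,-0.149,0,0]]]}' 0.07
python3 - <<'E'
from h import *
print(sense()["position"]);print(top("wrist",.04,(.456,-.156)));print(locate("wrist","red","ext",(.456,-.156)))
E
```

```text
clock: 25.77
position: [0.6072, 0.0698, 0.2034]
orientation: [[0.0, 1.0, 0.009], [1.0, -0.0, 0.001], [0.001, 0.009, -1.0]]
wrist_force: [0.2, -0.4, -0.6]
finger_gap: 0.0751
finger_force: 0.0
[0.60724583 0.06982111 0.20343017] (array([0.6037, 0.071 ]), array([0.6038, 0.071 , 0.058 ]), array([0.0261, 0.0269]), 640) (array([0.6045, 0.0719]), array([0.605 , 0.072 , 0.0576]), array([0.0281, 0.0276]), 167)
clock: 26.78
position: [0.4556, -0.1544, 0.1972]
orientation: [[-0.001, 1.0, -0.002], [1.0, 0.001, 0.001], [0.001, -0.002, -1.0]]
wrist_force: [0.3, -0.2, 0.7]
finger_gap: 0.0701
finger_force: 0.0
[ 0.45561334 -0.1544044   0.19718066]
(array([ 0.4563, -0.1545]), array([ 0.4561, -0.1543,  0.0399]), array([0.0324, 0.033 ]), 856)
(np.float64(0.0006768285025912792), array([ 0.4566, -0.1558]), array([-0.1, -0.1,  0.1,  0.1]), array([307.5, 171.5, 340.5, 204.5]))
```

```bash
python3 -m inch '{"deltas":[[[-0.0005,0.0005,0.03,0],[-0.0005,0.0005,0.06,0],[-0.0005,0.0005,0.09,0],[-0.0005,0.0005,0.11,0],[-0.0005,0.0005,0.13,0],[-0.0005,0.0005,0.15,0],[-0.0005,0.0005,0.165,0],[-0.0005,0.0005,0.175,0],[-0.0005,0.0005,0.18,0],[-0.0005,0.0005,0.18,0],[-0.0005,0.0005,0.18,0]]]}'
python3 -m inch '{"deltas":[[[0,0,0,0],[0,0,0,0],[0,0,0,0],[0,0,0,0],[0,0,0,0],[0,0,0,0],[0,0,0,0],[0,0,0,0],[0,0,0,0],[0,0,0,0]]]}' 0.02
```

```text
clock: 27.8
position: [0.4567, -0.1558, 0.0187]
orientation: [[-0.001, 1.0, 0.001], [1.0, 0.001, -0.0], [-0.0, 0.001, -1.0]]
wrist_force: [0.7, 0.5, -0.2]
finger_gap: 0.0699
finger_force: 0.0
clock: 28.63
position: [0.457, -0.1563, 0.0195]
orientation: [[0.0, 1.0, 0.002], [1.0, -0.0, -0.0], [-0.0, 0.002, -1.0]]
wrist_force: [-0.7, 0.3, 6.2]
finger_gap: 0.0341
finger_force: 59.6
```

```bash
python3 -m inch '{"deltas":[[[0,0,-0.02,0],[0,0,-0.05,0],[0,0,-0.08,0],[0,0.01,-0.11,0],[0,0.04,-0.14,0],[0,0.07,-0.16,0],[0.02,0.10,-0.16,0],[0.05,0.12,-0.16,0],[0.08,0.14,-0.16,0],[0.11,0.147,-0.16,0],[0.13,0.147,-0.16,0],[0.13,0.147,-0.16,0]]]}'
python3 -m inch '{"deltas":[[[0.03,0,0,0],[0.06,0,0,0],[0.08,0,0,0],[0.0965,0,0.02,0],[0.0965,0,0.04,0],[0.0965,0,0.06,0],[0.0965,0,0.07,0],[0.0965,0,0.08,0],[0.0965,0,0.08,0],[0.0965,0,0.08,0]]]}'
python3 - <<'E'
from h import *
for n in ("side","wrist"): 
  c=camera(n);cv2.imwrite(f"pics/{n}9.png",c["frame"])
a=cv2.imread("pics/side9.png")[160:280,210:370];b=cv2.imread("pics/wrist9.png")
cv2.imwrite("pics/v9.png",np.vstack([cv2.resize(a,(400,300),interpolation=2),cv2.resize(b,(400,250))]))
E
```

```text
clock: 29.63
position: [0.6027, -0.0181, 0.1768]
orientation: [[-0.009, 1.0, -0.003], [1.0, 0.009, 0.004], [0.004, -0.003, -1.0]]
wrist_force: [-0.4, 1.4, -3.8]
finger_gap: 0.034
finger_force: 60.9
clock: 30.47
position: [0.603, 0.0699, 0.0983]
orientation: [[0.001, 1.0, -0.0], [1.0, -0.001, -0.0], [-0.0, -0.0, -1.0]]
wrist_force: [-1.3, -0.4, -2.5]
finger_gap: 0.0338
finger_force: 61.0
```

View pics/v9.png

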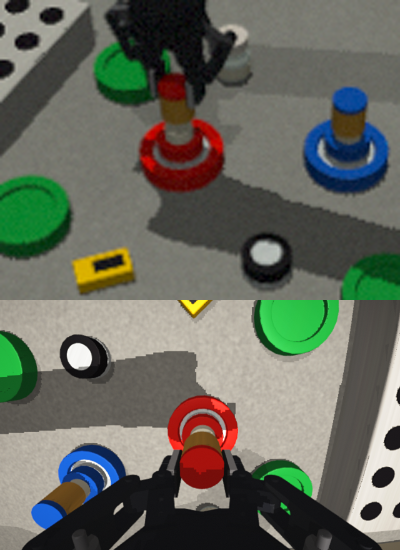

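Well aligned over the specimen (column about 202). Lowering 20 mm, then feeling for contact.

```bash
python3 -m inch '{"deltas":[[[0,0.001,0.004,0],[0,0.001,0.008,0],[0,0.001,0.012,0],[0,0.001,0.015,0],[0,0.001,0.018,0],[0,0.001,0.0195,0],[0,0.001,0.0195,0],[0,0.001,0.0195,0]]]}'; python3 -m inch '{"deltas":[[[0,0,0.0005,0],[0,0,0.001,0],[0,0,0.001,0],[0,0,0.001,0]]]}'
```

```text
clock: 31.23
position: [0.604, 0.0705, 0.0787]
orientation: [[-0.0, 1.0, -0.0], [1.0, 0.0, -0.0], [-0.0, -0.0, -1.0]]
wrist_force: [-0.1, -0.3, -3.1]
finger_gap: 0.0341
finger_force: 61.0
clock: 31.57
position: [0.6041, 0.0705, 0.0779]
orientation: [[-0.0, 1.0, 0.0], [1.0, 0.0, -0.0], [-0.0, 0.0, -1.0]]
wrist_force: [-0.1, 0.0, -3.3]
finger_gap: 0.0342
finger_force: 61.0
```

```bash
python3 -m inch '{"deltas":[[[0,0,0.0005,0],[0,0,0.001,0],[0,0,0.001,0],[0,0,0.001,0]]]}'
```

```text
clock: 31.9
position: [0.6042, 0.0705, 0.0776]
orientation: [[0.0, 1.0, 0.001], [1.0, -0.0, 0.0], [0.0, 0.001, -1.0]]
wrist_force: [-2.2, -0.7, 3.2]
finger_gap: 0.0337
finger_force: 61.5
```

```bash
python3 -m inch '{"deltas":[[[0,0,0,0],[0,0,0,0],[0,0,0,0],[0,0,0,0],[0,0,0,0],[0,0,-0.02,0],[0,0,-0.04,0],[0,0,-0.07,0],[0,0,-0.10,0],[0,0,-0.13,0],[0,0,-0.13,0],[0,0,-0.13,0]]]}' 0.065
python3 -m inch '{"deltas":[[[0,0,0,0],[0,0,0,0],[0,0,0,0]]]}'
python3 - <<'E'
from h import *
for xy in ((.604,.07),(.44,-.003)): print(top("wrist",.098,xy),top("scene",.098,xy))
c=camera("side");cv2.imwrite("pics/s10.png",c["frame"])
E
```

```text
clock: 32.9
position: [0.6055, 0.0706, 0.2093]
orientation: [[0.0, 1.0, 0.005], [1.0, -0.0, 0.001], [0.001, 0.005, -1.0]]
wrist_force: [-0.2, 0.6, -0.5]
finger_gap: 0.065
finger_force: 0.0
clock: 33.15
position: [0.6032, 0.0704, 0.2051]
orientation: [[-0.0, 1.0, -0.003], [1.0, 0.0, -0.001], [-0.001, -0.003, -1.0]]
wrist_force: [0.1, -0.8, 0.1]
finger_gap: 0.0649
finger_force: 0.0
(array([0.6035, 0.0721]), array([0.6035, 0.0724, 0.0979]), array([0.0325, 0.0329]), 1197) (array([0.6038, 0.073 ]), array([0.6046, 0.0731, 0.0975]), array([0.034 , 0.0326]), 254)
(array([ 0.4395, -0.0007]), array([ 4.398e-01, -3.000e-04,  9.790e-02]), array([0.0334, 0.0329]), 949) (array([0.4399, 0.0007]), array([0.4407, 0.0009, 0.0978]), array([0.0336, 0.0321]), 195)
```

View pics/s10.png

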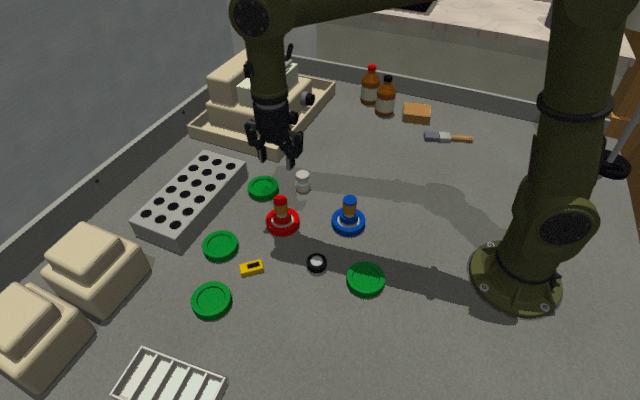

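Both stacks stand upright (red at (215,282), blue at (215,348)), the tops are at z=0.098, the bystanders haven't moved and the gripper is clear.

```bash
python3 -c "from bench import job_done;print(job_done())"
```

```text
the job is handed in; nothing more can be done
None
```

Both freezing stacks are built, blue first and then red; the cameras showed each standing upright and centred to within about 2 mm, the spare disc, jar and blade box looked undisturbed, and the job is handed in at about 33 s on the robot's clock (no verdict returned).

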